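Fit the length stop to the trimming gauge

TASK

The trimming gauge on the cigar roller's bench needs its length stop: from the pocket tray lift out the shoe whose dark wooden head is a flat bar running lengthwise along its foot, bring it to the open end of the gauge's rail, feed its foot in under the lips and slide it along until the steel line round the middle of its head is level with the brass pointer. Leave it there, let go, and do not shift the pointer, the other two shoes or anything else on the bench.

Things in the scene. Friction and masses are not known exactly. Their poses are not given: they have to be found in the camera images.
- shoe: the length stop to be fitted: a steel foot 38 wide (x) x 70 long (y) x 8 high and, on its middle, a steel neck 12 (x) x 50 (y) x 16 high; above it a dark wooden bar head 16 thick (x) x 56 long (y) x 44 high, from 24 to 68 mm above the origin, with flat sides to grip across x and a 2 mm steel line round the middle (y = 0). The same either way round. About 0.15 to 0.31 kg. Origin: centre of the foot's underside; z up, y along the foot's long side.
- shoe_knob: a shoe to leave in its pocket: same foot and neck, but the head is an upright round knob 34 in diameter, 24 to 68 mm above the origin. Origin: centre of the foot's underside; z up, y along the foot's long side.
- shoe_cross: a shoe to leave in its pocket: same foot and neck, but the head is a bar 44 mm long lying crosswise (along x), 16 thick (y), 24 to 68 mm above the origin. Origin: centre of the foot's underside; z up, y along the foot's long side.
- tray: fixed wooden tray 235 (x) x 110 (y) x 26 high with three open pockets side by side along x, centres at x = -75, 0 and +75 mm; each pocket 48 (x) x 80 (y), floor 6 mm and walls 26 mm above the origin. Each holds a shoe, in any order, long side along the tray's y. Origin: centre of the underside.
- gauge: fixed trimming gauge: dark steel base plate (x -55 to 95, y -110 to 140, top at z = 8 mm) with an aluminium C-shaped rail along y from y = -110 (open end) to y = 110, where a grey block 75 wide and 60 high closes it. The channel is 45 wide and 14 high (z 8 to 22) under two lips 6 thick (top at z = 28); the slot between the lips is 22 wide; the rail is 61 wide outside. Origin: underside, below the middle of the rail; z up, +y from the open to the closed end.
- rail_mouth (a point): point on the channel floor at the middle of the rail's open end (8 mm above the bench); +y runs into the rail along its centre line, z up. A shoe's origin riding on the rail's floor has x = 0 and z = 0 here, and its foot is wholly inside when its y is over 35 mm.
- pointer_tip (a point): tip of the brass pointer beside the rail on its +x side, 28 mm above the bench and 30 mm from the rail's centre line; axes as the gauge's. The shoe is in position when its origin has the same y as this tip. The pointer stands 80 to 160 mm in from the open end, on a stiff slide (about 4 N) and carries a brass block 26 (x) x 18 (y), no higher than 30 mm above the bench.
- dish: red plastic dish, 90 across, 22 high, bystander; origin under its centre
- paste_jar: glass jar with a steel cap, 60 across, 75 high, bystander; origin under its centre
- pouch: black case 55 x 110 x 40 high, bystander; origin under its centre
- knife: flat round dark steel leaf knife, 110 across, 5 thick, bystander; origin under its centre
- brush: hand brush lying along its x, bystander
- cigars: small wooden board 170 x 100 with four cigars on it, 29 high, bystander; origin under its centre
Mind the look-alikes: they are no part of the job. Leave any pink or purple look-alike of the shoe alone.

How it is judged:
By the outcome, as a careful person would: the job done as asked, in the order asked, and still so for the second after the job is handed in, with the robot touching nothing.
It also fails if it takes over 45 s, if anything falls off the work surface, if the arm or the gripper's body presses on something with over 40 N, if the wrist force passes 120 N, or if a joint passes its speed limit or range.

ROBOT

A 6-joint arm with a two-finger parallel gripper is mounted at the origin on the work surface. World frame = base frame: x ahead of the robot, y to its left, z up, the work surface at z = 0. Lengths are in m, angles in rad, forces in N, time in s.
With the tool pointing down it reaches from about 0.225 to 0.875 m from the base axis. Payload 3.4 kg.
Tool frame: the origin (TCP) lies between the finger pads; the fingertips stand 25 mm ahead of it and the grasp point (between the pads) lies 6 mm ahead of it (r.tips_ahead is the x of the fingertips in the tool frame, in m); x points along the fingers, y is the direction in which the jaws open and shut, and the axes are right-handed (so a half turn about x gives the same grasp; the last joint's range is limited). The gripper opens to 85 mm and grips with 20 to 120 N. Pads are 22 mm wide; open, the fingers measure 114 mm over their backs; the gripper's body (76 mm by 85 mm) begins 54 mm behind the grasp point. The pads swing forward as they close: fully open they stand 13 mm farther back than shut.
Start: joints at [1.193, 0.276, 1.505, -0, 1.361, -0.121], TCP at [0.146, 0.556, 0.256] pointing down, gripper open.
Joint ranges: [-2.89, 2.89], [-0.75, 2.08], [0.22, 2.7], [-1.18, 4.32], [0.11, 2.71], [-2.7, 2.7]. Speed limits (rad/s): [2.57, 2.57, 3.14, 3.14, 3.14, 3.14].

INTERFACE

Orientations are given as a rotation vector (axis times angle).
In Python, from cell import r, optics gives the robot as it stands.
- The arm moves only by the tool jog_arm, never from a script. Its argument "plan" is text: rows parted by semicolons, each of 6 numbers parted by spaces: the shift along the tool's x, y, z scaled (see below), then the turn, a rotation vector about the tool's x, y, z scaled (see below). In form: tx ty tz rx ry rz; .... A call has exactly 10 rows; each row is the pose to reach, as a shift and turn from the pose measured when the call began, along the tool's axes at that moment; what a row does not reach only later rows make up. The controller multiplies each number of a shift by 0.2 m and each number of a turn by 0.5 rad. A row lasts 1/8 s, in which the tool goes at most 62.5 mm and 10.7 degrees, less where a joint would pass 70% of its speed; a pose out of reach is approached as far as the arm can. A call with a number of a shift or a turn outside -1 to 1 is refused whole. A call with a gripper value outside its range is refused whole. "jaw" is the closure, from 0 (fully open) to 1 (shut), set as the call begins (left out, the last holds). The fingers move at their own pace and stop on an object; the grip force is fixed at half the most. Time passes only in rows, so rows that repeat a pose let the fingers close, or fill a call up. It gives the time, the measured TCP pose, the force and the opening at its end, in the units of the state.
- r.get_state(): the state, without advancing time (a new reading comes with each control period).
- optics.grab_frame(name): name is "scene" or "top" or "wrist"; returns a dict with "image" (384x512x3 uint8, red, green, blue), "vertical_fov" (degrees; the focal length in pixels is half the picture's height over the tangent of half this angle, whatever the lens; pixels are square), "cx", "cy" (the principal point, pixels), "distortion" ([k1, k2, p1, p2, k3] as OpenCV has them; the pictures are not rectified), "rvec" (rotation vector, rad) and "tvec" (3), from world to camera coordinates, as OpenCV has them. Camera axes: x right, y down, z forward; pixel columns grow to the right and rows downward; lengths in m; the calibration is good to about 2 mm. A picture is of the moment at which its call begins. There is no depth.
- r.sign_off(): hands the job in, once; it reports no verdict.
The state is a dict: "t": time; "joint_pos": joint angles; "qvel": joint speeds; "effort": joint torques, N m; "tool_pos": TCP position; "eef_rot": TCP orientation; "ft_force": force on the tool from outside, world axes, zero at the start; "torque": the same for the moment, N m; "width": opening from 0.0 (shut) to 1.0 (fully open).
Only numpy, scipy, OpenCV 4.12 (cv2) and the standard library are available. Lean on these libraries where they do the work, as an engineer would, in place of code of your own. Each camera call takes 0.05 s, during which the arm holds its last target. There are 200 camera calls.

## Working session

There is one attempt and no reset: what is moved stays moved. The work goes in short steps, Python scripts to look and compute and a tool call to move; the robot and the scene stay as the last step left them, time stands still between calls to the robot, and variables do not carry over. Pictures are saved under pics/ and viewed, about 8 in all and at most 12, crops included, and the job is handed in when it is done.

Besides the shell and the picture viewer there is one more tool, called after "Call:" as a command line: name --argument value ..., lists and objects as JSON in quotes. jog_arm: Moves the arm, as the interface text tells. Shifts and turns lie within -1 to 1; 1 stands for 0.2 m of shift or 0.5 rad of turn. Its arguments: {"type":"object","properties":{"plan":{"type":"string"},"jaw":{"type":"number"}},"required":["plan"]}

```bash
mkdir -p pics; cat > h.py <<'E'
import numpy as np, cv2
from cell import r, optics
from scipy.spatial.transform import Rotation as R
from scipy.optimize import least_squares
def K(f):
    h=f["image"].shape[0]; fl=h/2/np.tan(np.radians(f["vertical_fov"])/2)
    return np.array([[fl,0,f["cx"]],[0,fl,f["cy"]],[0,0,1.]])
def proj(f,P):
    return cv2.projectPoints(np.array(P,float).reshape(-1,1,3),np.array(f["rvec"]),np.array(f["tvec"]),K(f),np.array(f["distortion"]))[0][:,0]
def ray(f,uv):
    n=cv2.undistortPoints(np.array(uv,float).reshape(-1,1,2),K(f),np.array(f["distortion"]))[:,0]
    M=cv2.Rodrigues(np.array(f["rvec"]))[0]
    d=(M.T@np.c_[n,np.ones(len(n))].T).T
    return -M.T@np.array(f["tvec"]),d
def onz(f,uv,z):
    c,d=ray(f,uv); return c+d*((z-c[2])/d[:,2])[:,None]
def tri(fs,uvs):
    A=0;b=0
    for f,uv in zip(fs,uvs):
        c,d=ray(f,[uv]); d=d[0]/np.linalg.norm(d[0]); P=np.eye(3)-np.outer(d,d); A=A+P; b=b+P@c
    return np.linalg.solve(A,b)
def save(name,im): cv2.imwrite("pics/"+name,im[:,:,::-1])
import pickle
def grab(n,tag):
    f=optics.grab_frame(n); pickle.dump(f,open(tag+".pkl","wb")); return f
def load(tag): return pickle.load(open(tag+".pkl","rb"))
E
python3 - <<'E'
from h import *
for n in("scene","top","wrist"):
    f=grab(n,n+"0"); c,d=ray(f,[[256,192]]); print(n,f["vertical_fov"],c.round(3),d.round(3),f["distortion"])
a=load("scene0")["image"];b=load("top0")["image"]
save("a.png",cv2.resize(a,(800,600),interpolation=cv2.INTER_CUBIC));save("b.png",cv2.resize(b,(800,600),interpolation=cv2.INTER_CUBIC))
s=r.get_state();print(s,r.tips_ahead)
E
```

```text
scene 57.739489050943945 [ 1.009 -0.574  0.68 ] [[-0.497  0.556 -0.667]] [-0.07960807  0.          0.          0.          0.        ]
top 42.662607051745795 [0.245 0.012 1.537] [[ 0.209 -0.007 -0.978]] [-0.10594081  0.          0.          0.          0.        ]
wrist 70.12972054402331 [0.065 0.578 0.373] [[ 0.338 -0.063 -0.94 ]] [-0.06160104  0.          0.          0.          0.        ]
{'t': 0.15, 'joint_pos': array([ 1.19296144e+00,  2.76466947e-01,  1.50583648e+00, -2.17642307e-05,
        1.36069670e+00, -1.20954669e-01]), 'qvel': array([-0.00068563, -0.00292134, -0.00560518, -0.00086336,  0.00093557,
       -0.00093443]), 'effort': array([ 3.47315017e-04, -4.17146480e+01, -2.46032828e+01, -2.95054451e-04,
        7.87150726e-03, -2.93033837e-07]), 'tool_pos': array([0.14594228, 0.5558041 , 0.25563091]), 'eef_rot': array([ 0.20058065,  1.56170057, -0.20273632]), 'ft_force': array([-0.10637154, -0.5820089 ,  0.19629686]), 'torque': array([0.02744713, 0.0229022 , 0.02957329]), 'width': 0.997215356318214} 0.025
```

View pics/b.png

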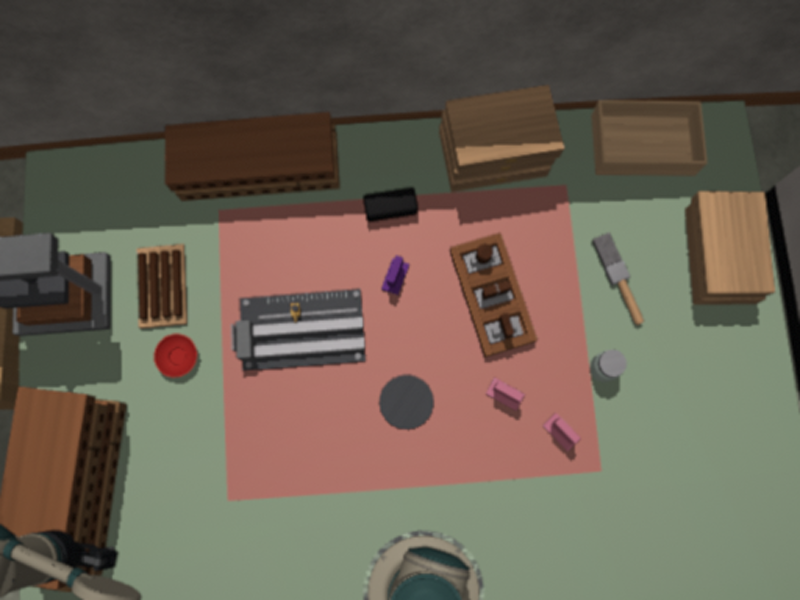

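View pics/a.png

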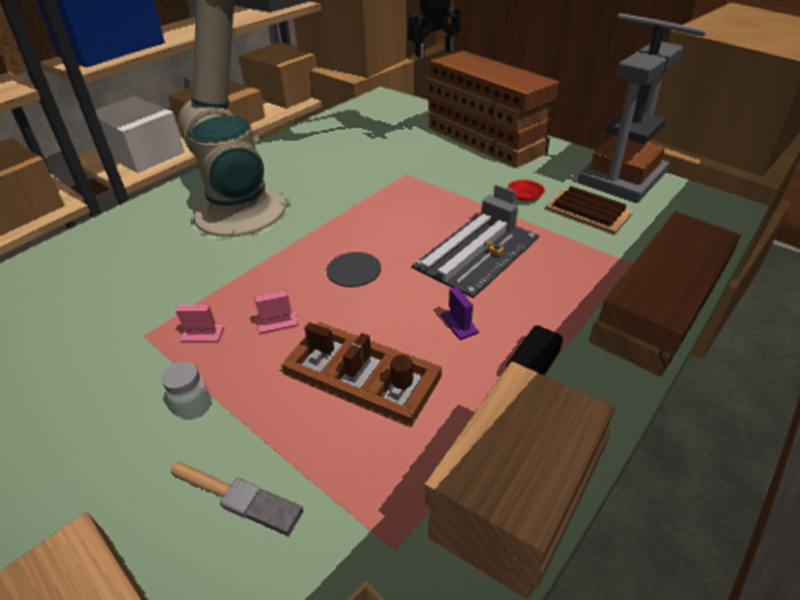

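The top view shows the tray near (492,295), with the knob at (485,255), the lengthwise bar in the middle at (493,293), and the cross bar at (507,327). The gauge lies at (303,330) with its open end on the right at (363,340) and the pointer at (296,312). The scene view agrees. Next I'll enlarge both views.

```bash
python3 - <<'E'
from h import *
a=load("scene0")["image"];b=load("top0")["image"]
# crop boxes (u0,v0) size 100x75 -> x4
def c(im,u,v): return cv2.resize(im[v:v+75,u:u+100],(400,300),interpolation=cv2.INTER_CUBIC)
m=np.vstack([np.hstack([c(b,265,150),c(b,145,175)]),np.hstack([c(a,180,200),c(a,255,115)])])
save("c.png",m)
E
```

```text
(no output)
```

View pics/c.png

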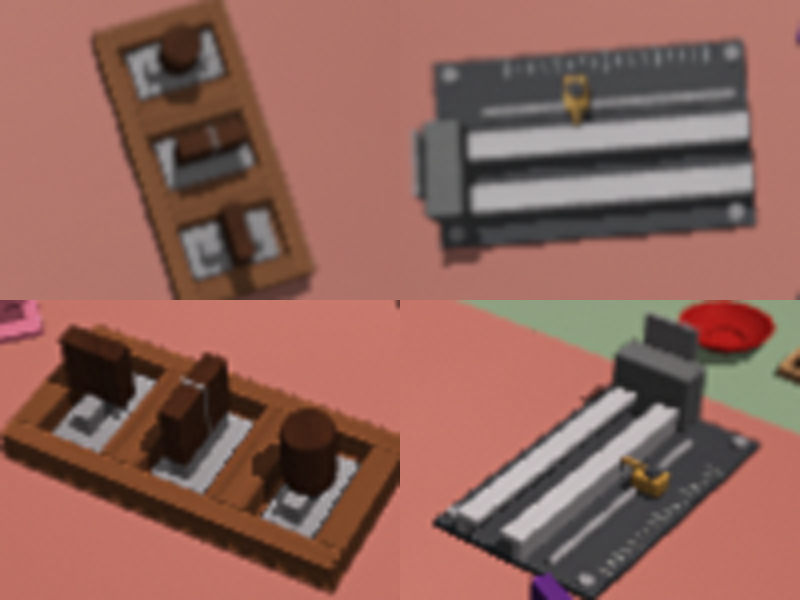

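```bash
cat >> h.py <<'E'
def fit(obs,x0,cb=2.0):
    # obs: list (frame, model xyz (local), uv); planar pose x,y,yaw (+z)
    def res(p):
        M=R.from_euler('z',p[2]).as_matrix(); o=[]
        for f,m,uv in obs: o+=list(proj(f,M@np.array(m)+[p[0],p[1],p[3] if len(p)>3 else 0])[0]-uv)
        return np.array(o)
    s=least_squares(res,x0); return s.x,res(s.x).reshape(-1,2)
E
python3 - <<'E'
from h import *
T=load("top0");S=load("scene0")
def uv(x,y,q):
    ox,oy,u,v={'tt':(0,0,265,150),'tg':(400,0,145,175),'st':(0,300,180,200),'sg':(400,300,255,115)}[q]
    return np.array([u+(x-ox+.5)/4-.5, v+(y-oy+.5)/4-.5])
# gauge: world y ~ +left in image
g=[(T,(.095,.140,.008),uv(433,64,'tg')),(T,(.095,-.110,.008),uv(743,40,'tg')),(T,(-.055,-.110,.008),uv(757,222,'tg')),(T,(-.055,.14,.008),uv(443,250,'tg')),
(S,(.095,-.110,.008),uv(590,598,'sg')),(S,(-.055,-.110,.008),uv(434,522,'sg')),(S,(.095,.14,.008),uv(760,443,'sg'))]
p,e=fit(g[:4],[.45,.2,0]);print(p.round(4),e.round(1).tolist())
p,e=fit(g,[.45,.2,0]);print(p.round(4),e.round(1).tolist())
p,e=fit(g,[.45,.2,0,0]);print(p.round(4),e.round(1).tolist())
t=tri([T,S],[uv(577,122,'tg'),uv(624,461,'sg')]);M=R.from_euler('z',p[2]).as_matrix();print("tip",t.round(4),(M.T@(t-[p[0],p[1],0])).round(4))
# tray: x long
L=[(T,(.1175,.055,.026),uv(93,35,'tt')),(T,(.1175,-.055,.026),uv(220,0,'tt')),(T,(-.1175,-.055,.026),uv(315,270,'tt')),
(S,(.1175,-.055,.0),uv(333,592,'st')),(S,(-.1175,-.055,.026),uv(5,430,'st'))]
# check scene correspondences by residual
p,e=fit(L[:3],[.5,-.2,0]);print(p.round(4),e.round(1).tolist())
M=R.from_euler('z',p[2]).as_matrix();P=p[:2].tolist()+[0]
for q in [(.1175,.055,.026),(.1175,-.055,.026),(-.1175,-.055,.026),(-.1175,.055,.026)]:
    x=proj(S,M@np.array(q)+P)[0];print(((x-[180,200])*4+[0,300]).round())
# head top ends at z=.074
h=[uv(174,143,'tt'),uv(180,158,'tt'),uv(242,114,'tt'),uv(246,130,'tt')]
w=onz(T,h,.074);print(w.round(4).tolist(),w.mean(0))
s=tri([T,S],[uv(212,136,'tt'),uv(206,380,'st')]);print('line?',s)
E
```

```text
[0.5075 0.1881 0.0115] [[-0.1, 0.0], [0.3, -0.6], [0.4, 0.4], [-0.5, 0.1]]
[0.5094 0.1883 0.012 ] [[-0.2, -0.5], [0.1, -1.2], [0.2, -0.2], [-0.6, -0.5], [-0.0, -0.4], [-1.1, -0.7], [-0.8, -0.8]]
[ 0.5092  0.1896  0.0108 -0.004 ] [[-0.3, -0.2], [-0.1, -0.8], [-0.1, 0.1], [-0.8, -0.3], [0.0, 0.4], [-0.9, 0.0], [-0.8, 0.1]]
tip [0.5431 0.2143 0.0246] [0.0342 0.0244 0.0246]
[ 0.5673 -0.1867  0.2231] [[-0.6, 0.0], [0.3, -0.9], [0.3, 0.8]]
[404. 431.]
[324. 562.]
[ -8. 427.]
[ 89. 318.]
[[0.5663, -0.1594, 0.074], [0.5543, -0.1629, 0.074], [0.5852, -0.2137, 0.074], [0.5724, -0.2155, 0.074]] [ 0.56956006 -0.187888    0.074     ]
line? [ 0.57263962 -0.18568897  0.07348407]
```

```bash
cat >> h.py <<'E'
def tgt(a): # tool x down, tool y along (cos a, sin a)
    x=np.array([0,0,-1.]);y=np.array([np.cos(a),np.sin(a),0]);return np.c_[x,y,np.cross(x,y)]
def go(*wps,s=None):
    s=s or r.get_state();R0=R.from_rotvec(s["eef_rot"]).as_matrix();p=np.array(s["tool_pos"])
    for P,a in wps:
        t=R0.T@(np.array(P)-p)/.2; w=R.from_matrix(R0.T@tgt(a)).as_rotvec()/.5
        print(" ".join("%.3f"%v for v in [*t,*w]))
E
python3 - <<'E'
from h import *
s=r.get_state();print(R.from_rotvec(s["eef_rot"]).as_matrix().round(3))
W=load("wrist0");R0=R.from_rotvec(s["eef_rot"]).as_matrix();c,d=ray(W,[[256,192]]);print("cam in tool",R0.T@(c-s["tool_pos"]),R0.T@d[0])
a=np.arctan2(R0[1,1],R0[0,1]);print(a)
go(((.42,.19,.30),0),((.42,.19,.30),np.pi),((.42,.19,.30),np.pi/2))
E
```

```text
[[-0.     0.254  0.967]
 [-0.001  0.967 -0.254]
 [-1.    -0.001 -0.   ]]
cam in tool [-0.11778158  0.00057111 -0.08354785] [0.93949437 0.02587427 0.34328111]
1.3139207670270259
-0.220 -1.421 1.790 2.628 0.002 0.003
-0.220 -1.421 1.790 -3.655 -0.003 0.002
-0.220 -1.421 1.790 -0.514 -0.001 0.003
```

Call:
jog_arm --plan "0 -0.2 0.2 0.2 0 0; 0 -0.4 0.4 0.4 0 0; 0 -0.6 0.6 0.6 0 0; 0 -0.7 0.8 0.8 0 0; 0 -0.7 1 1 0 0; 0 -0.7 1 1 0 0; 0 -0.7 1 1 0 0; 0 -0.7 1 1 0 0; 0 -0.7 1 1 0 0; 0 -0.7 1 1 0 0" --jaw 0.5

```text
t: 1.4
tool_pos: [0.3033, 0.3699, 0.2558]
eef_rot: [0.59, 1.489, -0.592]
ft_force: [0.6, 0.6, 0.4]
width: 0.497
```

```bash
python3 - <<'E'
from h import *
go(((.515,.17,.17),0))
E
```

```text
0.430 -0.001 1.456 1.630 0.002 0.002
```

Call:
jog_arm --plan "0 0 0.2 0.2 0 0; 0 0 0.4 0.4 0 0; 0 0 0.6 0.6 0 0; 0 0 0.8 0.8 0 0; 0 0 1 1 0 0; 0 0 1 1 0 0; 0 0 1 1 0 0; 0 0 1 1 0 0; 0 0 1 1 0 0; 0 0 1 1 0 0"

```text
t: 2.65
tool_pos: [0.4484, 0.2332, 0.256]
eef_rot: [0.972, 1.342, -0.974]
ft_force: [-0.7, 0.1, 0.7]
width: 0.501
```

```bash
python3 - <<'E'
from h import *
f=grab("wrist","w1")
go(((.515,.17,.17),0))
E
```

```text
0.430 0.218 0.403 0.632 0.002 0.001
```

Call:
jog_arm --plan "0.1 0.05 0.1 0.15 0 0; 0.2 0.1 0.2 0.3 0 0; 0.3 0.15 0.3 0.45 0 0; 0.43 0.22 0.4 0.6 0 0; 0.43 0.22 0.4 0.6 0 0; 0.43 0.22 0.4 0.6 0 0; 0.43 0.22 0.4 0.6 0 0; 0.43 0.22 0.4 0.6 0 0; 0.43 0.22 0.4 0.6 0 0; 0.43 0.22 0.4 0.6 0 0"

```text
t: 3.95
tool_pos: [0.5151, 0.1708, 0.1703]
eef_rot: [1.196, 1.216, -1.198]
ft_force: [-0.7, -0.6, 0.1]
width: 0.496
```

```bash
python3 - <<'E'
from h import *
f=grab("wrist","w2"); save("d.png",cv2.resize(f["image"],(800,600),interpolation=cv2.INTER_CUBIC))
print(proj(f,[[.543,.214,.028],[.51,.078,.008]]))
# tray view target: above tray
go(((.57,-.17,.20),.22))
E
```

```text
[[279.34307252 138.53924654]
 [243.66934049 250.83681986]]
-0.147 0.247 1.708 -0.407 0.002 0.001
```

View pics/d.png

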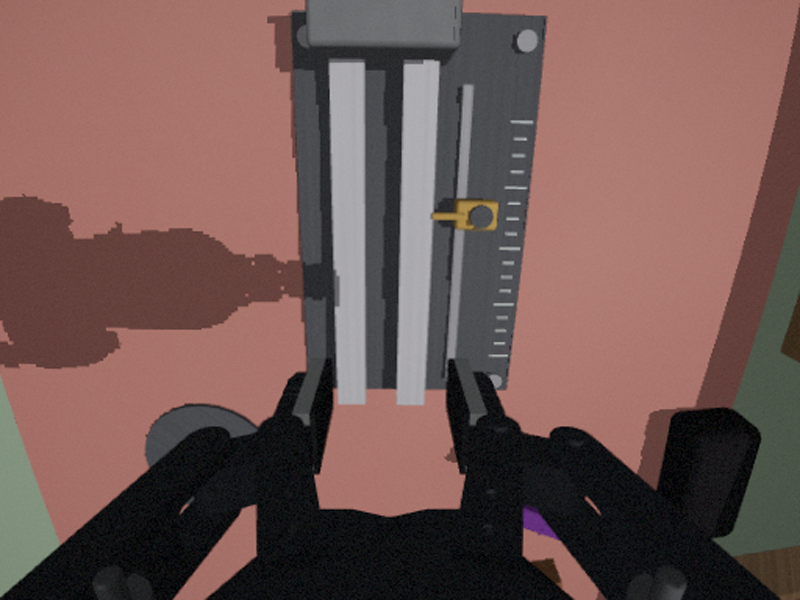

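The wrist view shows the rail's open end with lip corners (338,403), (366,403), (397,404) and (426,404), and the pointer tip at (432,216).

```bash
python3 - <<'E'
from h import *
W=load("w2");W1=load("w1");T=load("top0");S=load("scene0")
q=lambda x,y:np.array([(x+.5)/1.5625-.5,(y+.5)/1.5625-.5])
pts=[((-.0305,-.11),(338,403)),((-.011,-.11),(366,403)),((.011,-.11),(397,404)),((.0305,-.11),(426,404))]
o=[(W,(*m,.028),q(*u)) for m,u in pts]
x=[((-.0305),(329,60)),((-.011),(365,60)),((.011),(403,60)),((.0305),(439,60))]
ends=[(W,(a,.11,.028),q(*u)) for a,u in x]
for ob in (o,o+ends):
    p,e=fit(ob,[.51,.19,.01]);print(p.round(4),e.round(1).tolist())
b=[]
for f in (W1,W):
    im=cv2.cvtColor(f["image"],cv2.COLOR_RGB2HSV);m=(im[...,0]>14)&(im[...,0]<28)&(im[...,1]>140)&(im[...,2]>110)
    n,l,st,c=cv2.connectedComponentsWithStats(m.astype(np.uint8));i=1+st[1:,4].argmax();print(st[i])
    v,u=np.where(l==i)
    pr=proj(f,[[.543,.214,.028]])[0];print(pr)
# w1: crop around
u,v=proj(W1,[[.543,.214,.028]])[0].astype(int)
save("e.png",np.hstack([cv2.resize(W1["image"][v-25:v+25,u-25:u+25],(400,400),interpolation=cv2.INTER_CUBIC),cv2.resize(W["image"][113:163,254:304],(400,400),interpolation=cv2.INTER_CUBIC)]));print(u,v)
t=onz(W,[q(432,216)],.028)[0];print(t)
E
```

```text
[5.108e-01 1.913e-01 3.000e-04] [[0.5, -0.1], [0.2, 0.2], [0.2, -0.2], [-0.8, 0.0]]
[0.5103 0.1907 0.0049] [[0.6, 0.5], [0.2, 0.7], [0.2, 0.3], [-0.8, 0.4], [-0.2, -0.6], [-0.6, -0.5], [0.6, -0.2], [0.1, 0.2]]
[310 192  27  13 106]
[310.99105074 195.41678312]
[278 129  41  18 242]
[279.34307252 138.53924654]
310 195
[0.54008208 0.21440367 0.028     ]
```

View pics/e.png

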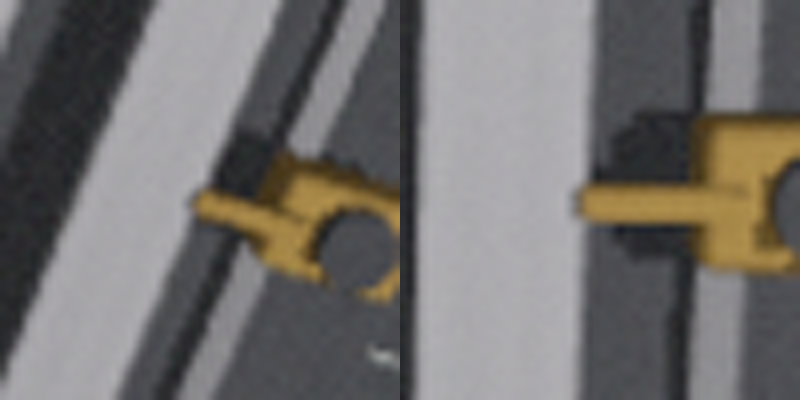

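Call:
jog_arm --plan "-0.05 0.05 0.15 -0.1 0 0; -0.1 0.1 0.35 -0.2 0 0; -0.15 0.15 0.55 -0.3 0 0; -0.15 0.2 0.75 -0.4 0 0; -0.15 0.25 0.9 -0.4 0 0; -0.15 0.25 1 -0.4 0 0; -0.15 0.25 1 -0.4 0 0; -0.15 0.25 1 -0.4 0 0; -0.15 0.25 1 -0.4 0 0; -0.15 0.25 1 -0.4 0 0"

```text
t: 5.25
tool_pos: [0.5682, -0.0275, 0.2005]
eef_rot: [1.047, 1.304, -1.048]
ft_force: [0.3, 1.3, -0.2]
width: 0.498
```

```bash
python3 - <<'E'
from h import *
f=grab("wrist","w3"); print(proj(f,[[.57,-.187,.074],[.57,-.187,.006]]))
go(((.57,-.17,.20),.22))
E
```

```text
[[220.68091095 315.44259335]
 [225.38080552 277.9340249 ]]
0.003 -0.145 0.697 -0.005 0.002 0.001
```

The enlarged crops put the pointer tip at about (308.9,194.9) in w1 and (276.1,137.9) in w2, in native pixels. I'll triangulate those and move over the tray.

Call:
jog_arm --plan "0 -0.05 0.15 0 0 0; 0 -0.1 0.35 0 0 0; 0 -0.15 0.55 0 0 0; 0 -0.15 0.7 0 0 0; 0 -0.15 0.7 0 0 0; 0 -0.15 0.7 0 0 0; 0 -0.15 0.7 0 0 0; 0 -0.15 0.7 0 0 0; 0 -0.15 0.7 0 0 0; 0 -0.15 0.7 0 0 0"

```text
t: 6.55
tool_pos: [0.5692, -0.1706, 0.2007]
eef_rot: [1.047, 1.304, -1.048]
ft_force: [0.3, 0.9, -0.2]
width: 0.502
```

```bash
python3 - <<'E'
from h import *
print("tip",tri([load("w1"),load("w2")],[(308.9,194.9),(276.1,137.9)]))
f=grab("wrist","w4"); g=load("w3")
P=[[.57,-.187,.074],[.57,-.187,.006]]
a=proj(g,P).mean(0).astype(int);b=proj(f,P).mean(0).astype(int);print(a,b)
def c(im,p):
    u=np.clip(p[0]-50,0,412);v=np.clip(p[1]-75,0,234);print(u,v);return cv2.resize(im[v:v+150,u:u+100],(400,600),interpolation=cv2.INTER_CUBIC)
save("f.png",np.hstack([c(g["image"],a),c(f["image"],b)]))
E
```

```text
tip [0.53957778 0.21454601 0.02964391]
[223 296] [246 191]
173 221
196 116
```

View pics/f.png

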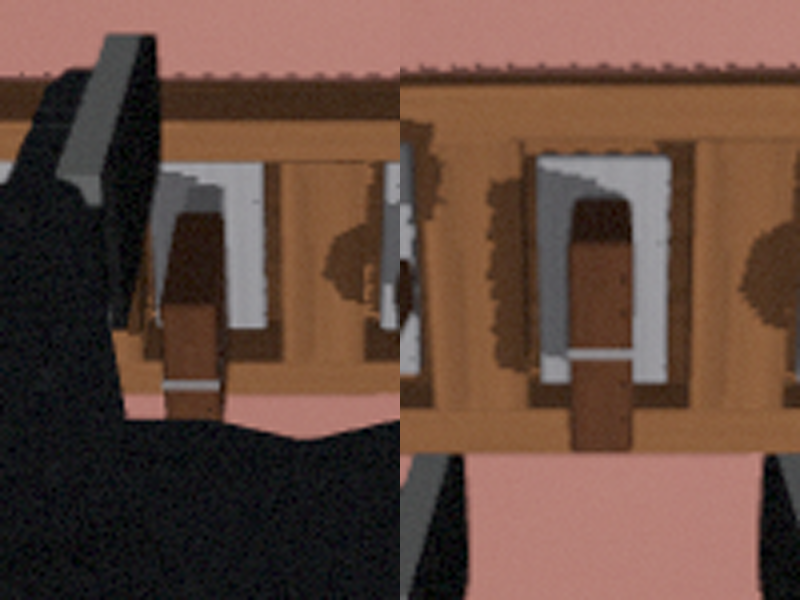

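The tray crops show the bar head with the steel line at (192,385) on the left and (601,354) on the right. Its top corners on the right are (570,243), (632,243), (571,451) and (632,451).

```bash
python3 - <<'E'
from h import *
g=load("w3");f=load("w4")
A=lambda x,y:np.array([173+(x+.5)/4-.5,221+(y+.5)/4-.5]);B=lambda x,y:np.array([196+(x-400+.5)/4-.5,116+(y+.5)/4-.5])
print("line",tri([g,f],[A(192,385),B(601,354)]),"end",tri([g,f],[A(190,303.5),B(601,243)]))
pts=[((-.008,.028),(570,243)),((.008,.028),(632,243)),((-.008,-.028),(571,451)),((.008,-.028),(632,451)),((0,0),(601,354))]
o=[(f,(*m,.074),B(*u)) for m,u in pts]
p,e=fit(o,[.57,-.187,.22]);print(p.round(4),e.round(1).tolist())
p,e=fit(o+[(g,(-.008,.028,.074),A(163,304)),(g,(.008,.028,.074),A(216,303)),(g,(0,0,.074),A(192,385))],[.57,-.187,.22,0]);print(p.round(4),e.round(1).tolist())
X=p[:2].tolist()
go(((*X,.10),p[2]),((*X,.061),p[2]))
E
```

```text
line [ 0.57011972 -0.18871582  0.07439803] end [ 0.56442528 -0.1621332   0.07189385]
[ 0.5699 -0.1883  0.2157] [[-0.8, -0.6], [0.8, -0.6], [-0.4, 1.0], [0.4, 1.1], [0.0, -0.6]]
[ 0.5701 -0.189   0.2129 -0.0015] [[-0.6, -0.3], [0.9, -0.3], [-0.3, 1.0], [0.3, 1.1], [0.1, -0.4], [-0.8, -0.2], [0.3, 0.2], [-0.0, -1.1]]
0.504 -0.015 0.090 0.009 0.002 0.001
0.699 -0.015 0.090 0.009 0.002 0.001
```

Call:
jog_arm --plan "0 -0.015 0.09 0.01 0 0; 0.1 -0.015 0.09 0.01 0 0; 0.2 -0.015 0.09 0.01 0 0; 0.3 -0.015 0.09 0.01 0 0; 0.4 -0.015 0.09 0.01 0 0; 0.5 -0.015 0.09 0.01 0 0; 0.6 -0.015 0.09 0.01 0 0; 0.65 -0.015 0.09 0.01 0 0; 0.7 -0.015 0.09 0.01 0 0; 0.7 -0.015 0.09 0.01 0 0"

```text
t: 7.85
tool_pos: [0.5698, -0.1892, 0.0602]
eef_rot: [1.05, 1.303, -1.052]
ft_force: [-0.1, -0.1, 0.3]
width: 0.498
```

Call:
jog_arm --plan "0 0 0 0 0 0; 0 0 0 0 0 0; 0 0 0 0 0 0; 0 0 0 0 0 0; 0 0 0 0 0 0; 0 0 0 0 0 0; 0 0 0 0 0 0; 0 0 0 0 0 0; 0 0 0 0 0 0; 0 0 0 0 0 0" --jaw 1

```text
t: 9.1
tool_pos: [0.5703, -0.1895, 0.061]
eef_rot: [1.05, 1.301, -1.052]
ft_force: [0.3, -0.3, 5.2]
width: 0.175
```

Call:
jog_arm --plan "-0.03 0 0 0 0 0; -0.08 0 0 0 0 0; -0.15 0 0 0 0 0; -0.22 0 0 0 0 0; -0.3 0 0 0 0 0; -0.38 0 0 0 0 0; -0.46 0 0 0 0 0; -0.5 0 0 0 0 0; -0.5 0 0 0 0 0; -0.5 0 0 0 0 0"

```text
t: 10.35
tool_pos: [0.5699, -0.1891, 0.1604]
eef_rot: [1.05, 1.302, -1.052]
ft_force: [0.2, 0.7, -1.5]
width: 0.181
```

```bash
python3 - <<'E'
from h import *
f=grab("wrist","w5");s=r.get_state()
R0=R.from_rotvec(s["eef_rot"]).as_matrix();tp=s["tool_pos"]
q=proj(f,[tp+R0@[-.013,0,0]])[0];print(q)
u,v=np.clip(q-[50,75],0,[412,234]).astype(int);print(u,v)
im=cv2.resize(f["image"][v:v+150,u:u+100],(400,600),interpolation=cv2.INTER_CUBIC)
save("g.png",im)
# goto staging: in front of rail mouth, shoe origin at y local -.110-.06
for Y in(.02,): go(((.512,.19-.110-.07,.13),.003))
E
```

```text
[249.33694449 283.54249913]
199 208
0.150 -0.073 -1.034 0.419 0.001 0.003
```

View pics/g.png

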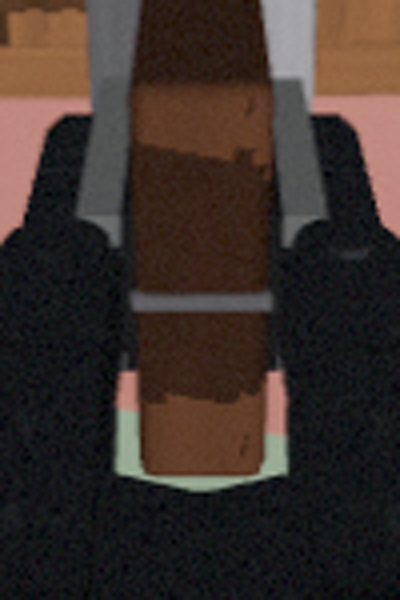

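The bar head is held between the pads. Its top corners are (133,85), (268,83), (143,474) and (264,474), with the steel line at row 302 from column 133 to 273. I'll fit its pose in the tool.

```bash
python3 - <<'E'
from h import *
f=load("w5");s=r.get_state();tp=s["tool_pos"]
B=lambda x,y:np.array([199+(x+.5)/4-.5,208+(y+.5)/4-.5])
pts=[((-.008,.028),(133,85)),((.008,.028),(268,83)),((-.008,-.028),(143,474)),((.008,-.028),(264,474)),((-.008,0),(132,302)),((.008,0),(273,302))]
o=[(f,(*m,.068),B(*u)) for m,u in pts]
p,e=fit(o,[.57,-.19,.21,.1]);print(p.round(4),e.round(1).tolist())
R0=R.from_rotvec(s["eef_rot"]).as_matrix();print("origin in tool",R0.T@(np.r_[p[0],p[1],p[3]]-tp),np.arctan2(R0[1,1],R0[0,1]))
print(tp)
E
```

```text
[ 0.5699 -0.1898  0.2185  0.1031] [[-1.4, 0.6], [1.4, 0.9], [-0.5, 0.5], [0.5, 0.4], [0.7, -1.1], [-0.8, -1.3]]
origin in tool [5.71108150e-02 2.34091399e-05 7.38158061e-04] 0.2124590208970287
[ 0.56982613 -0.1890835   0.16016487]
```

Call:
jog_arm --plan "0 0 -0.1 0.05 0 0; 0 -0.01 -0.2 0.1 0 0; 0 -0.02 -0.35 0.15 0 0; 0.03 -0.03 -0.5 0.2 0 0; 0.05 -0.04 -0.65 0.25 0 0; 0.08 -0.05 -0.8 0.3 0 0; 0.1 -0.06 -0.95 0.36 0 0; 0.15 -0.07 -1 0.42 0 0; 0.15 -0.07 -1 0.42 0 0; 0.15 -0.07 -1 0.42 0 0"

```text
t: 11.65
tool_pos: [0.5144, 0.003, 0.1302]
eef_rot: [1.206, 1.21, -1.208]
ft_force: [-0.1, 0.0, -2.8]
width: 0.183
```

```bash
python3 - <<'E'
from h import *
f=grab("wrist","w6"); save("i.png",cv2.resize(f["image"][0:288,64:448],(800,600),interpolation=cv2.INTER_CUBIC))
o=np.array([.5108,.1913,0])
for x in(-.0305,-.011,.011,.0305): print(((proj(f,[o+[x,-.11,.028]])[0]-[64,0])*800/384).round())
go(((.511,.012,.0665),.005))
E
```

```text
[295. 210.]
[348. 210.]
[407. 210.]
[460. 210.]
0.319 -0.017 -0.046 -0.005 0.002 0.001
```

View pics/i.png

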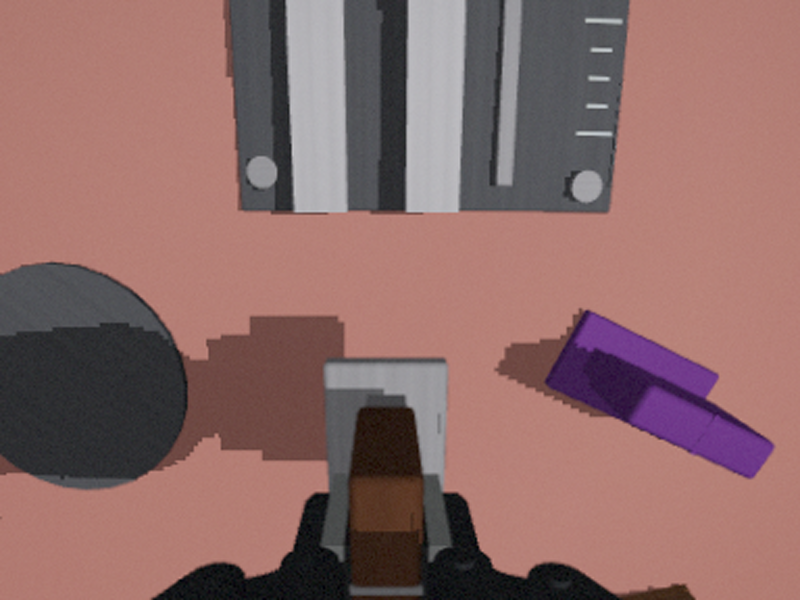

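The lip ends fall at columns 294, 347, 407 and 459 on row 212, as predicted, and the foot's front edge runs from (325,360) to (447,360). I'll check the rail's direction and the foot's height before the descent.

```bash
python3 - <<'E'
from h import *
f=load("w6");s=r.get_state();print(s["tool_pos"])
q=lambda x,y:[(x+.5)*.48-.5+64,(y+.5)*.48-.5]
for a,b in(((287,2),(294,211)),((343,2),(347,211)),((407,2),(407,211)),((466,2),(459,211))):
    w=onz(f,[q(*a),q(*b)],.028);d=w[0]-w[1];print(w.round(4).tolist(),-d[0]/d[1])
# plate edge
w=onz(f,[q(241,211),q(610,211)],.008);print(w.round(4).tolist())
# foot front top edge: width 38mm -> height
for z in(.08,.083,.086):
    w=onz(f,[q(325,360),q(447,360)],z);print(z,w.round(4).tolist(),np.linalg.norm(w[1]-w[0]))
E
```

```text
[0.51454874 0.00283965 0.13032496]
[[0.48, 0.1505, 0.028], [0.4797, 0.0812, 0.028]] -0.004786865157447585
[[0.4991, 0.1503, 0.028], [0.4994, 0.0811, 0.028]] 0.0042706420627178915
[[0.5208, 0.1503, 0.028], [0.5216, 0.0812, 0.028]] 0.011679145852321045
[[0.5409, 0.1505, 0.028], [0.5409, 0.0813, 0.028]] 0.0006806284392324001
[[0.4549, 0.0808, 0.008], [0.6052, 0.0815, 0.008]]
0.08 [[0.4952, 0.0386, 0.08], [0.5326, 0.0386, 0.08]] 0.037395968192493564
0.083 [[0.4956, 0.0394, 0.083], [0.5323, 0.0395, 0.083]] 0.036728000011076505
0.086 [[0.4959, 0.0403, 0.086], [0.532, 0.0404, 0.086]] 0.036060031829659556
```

Call:
jog_arm --plan "0.05 -0.018 -0.04 -0.005 0 0; 0.1 -0.018 -0.04 -0.005 0 0; 0.15 -0.018 -0.04 -0.005 0 0; 0.2 -0.018 -0.04 -0.005 0 0; 0.25 -0.018 -0.04 -0.005 0 0; 0.29 -0.018 -0.04 -0.005 0 0; 0.32 -0.018 -0.04 -0.005 0 0; 0.32 -0.018 -0.04 -0.005 0 0; 0.32 -0.018 -0.04 -0.005 0 0; 0.32 -0.018 -0.04 -0.005 0 0"

```text
t: 12.95
tool_pos: [0.5112, 0.0107, 0.0667]
eef_rot: [1.205, 1.21, -1.206]
ft_force: [0.0, 0.2, -2.3]
width: 0.18
```

```bash
python3 - <<'E'
from h import *
print(r.get_state()["tool_pos"])
f=grab("scene","s2"); c=proj(f,[[.511,.06,.03]])[0];u,v=(c-[50,37]).astype(int);print(u,v)
save("j.png",cv2.resize(f["image"][v:v+75,u:u+100],(800,600),interpolation=cv2.INTER_CUBIC))
go(((.5108,.100,.0665),.003))
E
```

```text
[0.51119826 0.01072242 0.06666676]
222 136
0.000 0.000 -0.446 0.004 0.002 -0.001
```

View pics/j.png

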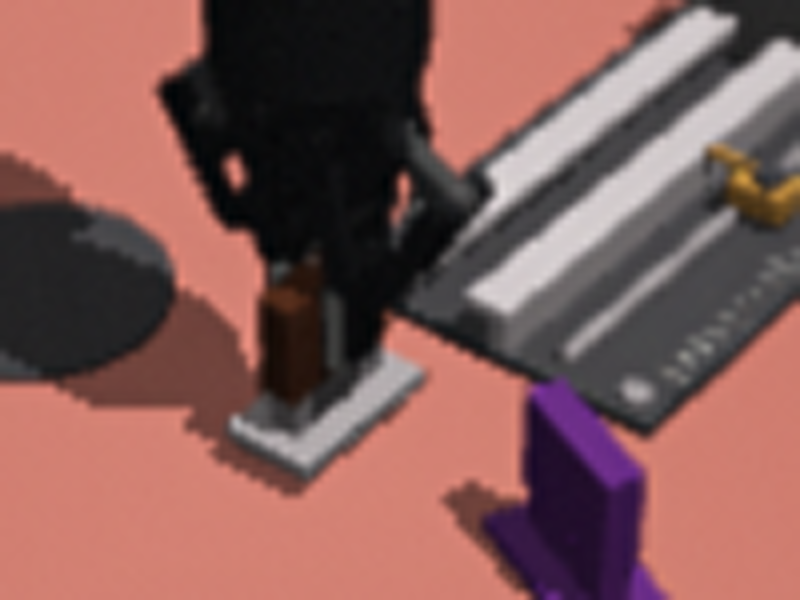

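The shoe is level in front of the mouth. The foot's corners appear at (308,470) top and (305,490) bottom for the near one, (425,377) top for the right one, and (232,425) top for the left one. I'll use them to check the height.

```bash
python3 - <<'E'
from h import *
f=load("s2")
B=lambda x,y:np.array([222+(x+.5)/8-.5,136+(y+.5)/8-.5])
o=[(f,(.019,-.035,.008),B(308,470)),(f,(.019,.035,.008),B(425,377)),(f,(-.019,-.035,.008),B(232,425)),(f,(.019,-.035,0),B(305,490))]
for z in (.008,.0115,.015):
    print(z,[(((proj(f,[np.array(m)+[.5108,.0105,z]])[0]-[222,136])*8)).round().tolist() for _,m,_ in o])
# gauge plate corners & lip check in the same crop: right plate corner, lip end
for P in([.6058,.081,.008],[.5413,.081,.028],[.4548,.081,.008]): print(((proj(f,[P])[0]-[222,136])*8).round())
E
```

```text
0.008 [[297.0, 470.0], [419.0, 369.0], [217.0, 426.0], [298.0, 486.0]]
0.0115 [[297.0, 462.0], [419.0, 362.0], [216.0, 419.0], [298.0, 479.0]]
0.015 [[297.0, 455.0], [419.0, 355.0], [216.0, 411.0], [298.0, 472.0]]
[643. 420.]
[503. 308.]
[324. 262.]
```

Call:
jog_arm --plan "0 0 -0.05 0 0 0; 0 0 -0.1 0 0 0; 0 0 -0.14 0 0 0; 0 0 -0.17 0 0 0; 0 0 -0.2 0 0 0; 0 0 -0.23 0 0 0; 0 0 -0.26 0 0 0; 0 0 -0.29 0 0 0; 0 0 -0.29 0 0 0; 0 0 -0.29 0 0 0"

```text
t: 14.25
tool_pos: [0.5109, 0.0687, 0.0666]
eef_rot: [1.205, 1.21, -1.206]
ft_force: [0.4, 0.6, -2.6]
width: 0.186
```

Call:
jog_arm --plan "0 0 -0.05 0 0 0; 0 0 -0.12 0 0 0; 0 0 -0.2 0 0 0; 0 0 -0.28 0 0 0; 0 0 -0.36 0 0 0; 0 0 -0.44 0 0 0; 0 0 -0.52 0 0 0; 0 0 -0.6 0 0 0; 0 0 -0.66 0 0 0; 0 0 -0.66 0 0 0"

```text
t: 15.5
tool_pos: [0.5102, 0.2015, 0.0664]
eef_rot: [1.204, 1.211, -1.205]
ft_force: [-0.1, -0.7, -1.7]
width: 0.182
```

```bash
python3 - <<'E'
from h import *
s=r.get_state();print(s["tool_pos"],s["ft_force"])
f=grab("wrist","w7"); c=proj(f,[[.525,.21,.04]])[0];u,v=np.clip(c-[64,48],0,[384,288]).astype(int);print(u,v)
save("k.png",cv2.resize(f["image"][v:v+96,u:u+128],(800,600),interpolation=cv2.INTER_CUBIC))
E
```

```text
[0.51024336 0.20150155 0.066382  ] [-0.09924204 -0.72399972 -1.65030075]
210 180
```

View pics/k.png

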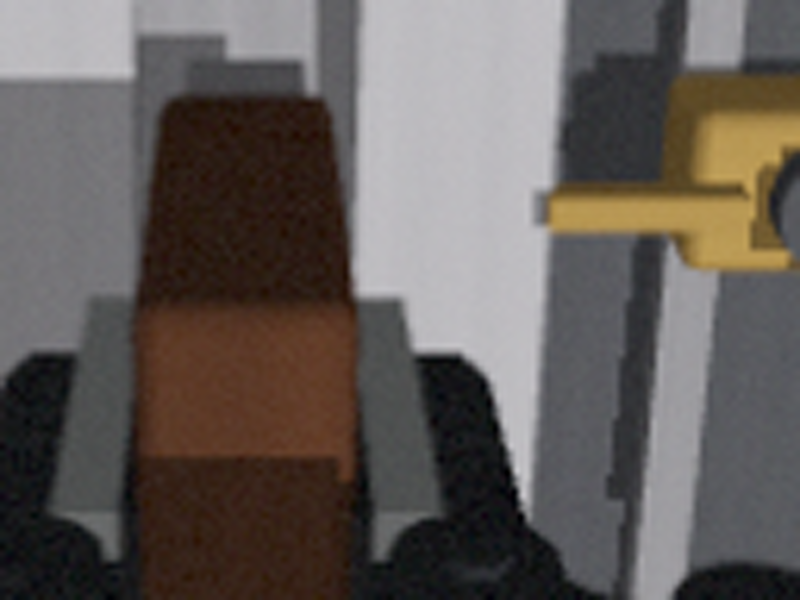

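The pointer tip is at (548,208) in the crop and the head's front top edge lies on row 305, columns 140 to 355. I'll compute the remaining distance.

```bash
python3 - <<'E'
from h import *
f=load("w7");q=lambda x,y:[210+(x+.5)/6.25-.5,180+(y+.5)/6.25-.5]
print("tip",onz(f,[q(548,209)],.028)[0],onz(f,[q(548,208)],.0295)[0])
print("tri",tri([load("w1"),load("w2"),f],[(308.9,194.9),(276.1,137.9),q(548,209)]))
for z in(.0775,.0795): print("edge-28",onz(f,[q(140,305),q(355,305)],z).mean(0)-[0,.028,0])
# head foot-side front bottom edge (z=.0355): row 98
print("bottom edge", onz(f,[q(165,98),q(325,98)],.0355).mean(0)-[0,.028,0])
# line in full image: detect light row within head column
im=f["image"].astype(int).sum(2); u=int(q(240,0)[0]);print([(v,im[v,u-6:u+6].mean().round()) for v in range(270,384,2)])
E
```

```text
tip [0.54008425 0.21434573 0.028     ] [0.53978161 0.21513679 0.0295    ]
tri [0.53988867 0.214371   0.02845297]
edge-28 [0.50981529 0.20144755 0.0775    ]
edge-28 [0.50980585 0.20249667 0.0795    ]
bottom edge [0.50965261 0.20093236 0.0355    ]
[(270, np.float64(115.0)), (272, np.float64(108.0)), (274, np.float64(111.0)), (276, np.float64(108.0)), (278, np.float64(105.0)), (280, np.float64(110.0)), (282, np.float64(247.0)), (284, np.float64(289.0)), (286, np.float64(112.0)), (288, np.float64(112.0)), (290, np.float64(106.0)), (292, np.float64(108.0)), (294, np.float64(110.0)), (296, np.float64(110.0)), (298, np.float64(113.0)), (300, np.float64(109.0)), (302, np.float64(107.0)), (304, np.float64(108.0)), (306, np.float64(109.0)), (308, np.float64(116.0)), (310, np.float64(112.0)), (312, np.float64(115.0)), (314, np.float64(106.0)), (316, np.float64(201.0)), (318, np.float64(198.0)), (320, np.float64(201.0)), (322, np.float64(198.0)), (324, np.float64(200.0)), (326, np.float64(178.0)), (328, np.float64(226.0)), (330, np.float64(115.0)), (332, np.float64(55.0)), (334, np.float64(55.0)), (336, np.float64(55.0)), (338, np.float64(56.0)), (340, np.float64(59.0)), (342, np.float64(60.0)), (344, np.float64(61.0)), (346, np.float64(61.0)), (348, np.float64(62.0)), (350, np.float64(63.0)), (352, np.float64(52.0)), (354, np.float64(61.0)), (356, np.float64(63.0)), (358, np.float64(59.0)), (360, np.float64(57.0)), (362, np.float64(54.0)), (364, np.float64(58.0)), (366, np.float64(51.0)), (368, np.float64(62.0)), (370, np.float64(59.0)), (372, np.float64(57.0)), (374, np.float64(55.0)), (376, np.float64(54.0)), (378, np.float64(56.0)), (380, np.float64(55.0)), (382, np.float64(64.0))]
```

```bash
python3 - <<'E'
from h import *
f=load("w7");u=210+240/6.25
for z in(.0775,.0785,.0795):print(onz(f,[(u,283.2)],z)[0])
E
```

```text
[0.50961935 0.20036449 0.0775    ]
[0.50961647 0.20116173 0.0785    ]
[0.50961359 0.20195896 0.0795    ]
```

Call:
jog_arm --plan "0 0 -0.02 0 0 0; 0 0 -0.04 0 0 0; 0 0 -0.055 0 0 0; 0 0 -0.064 0 0 0; 0 0 -0.064 0 0 0; 0 0 -0.064 0 0 0; 0.004 0 -0.064 0 0 0; 0.008 0 -0.064 0 0 0; 0.01 0 -0.064 0 0 0; 0.01 0 -0.064 0 0 0"

```text
t: 16.8
tool_pos: [0.51, 0.2136, 0.0643]
eef_rot: [1.204, 1.211, -1.206]
ft_force: [-0.6, -1.1, -1.6]
width: 0.178
```

```bash
python3 - <<'E'
from h import *
s=r.get_state();print(s["tool_pos"],s["ft_force"])
f=grab("wrist","w8");z=s["tool_pos"][2]-.055+.068
u,v0=proj(f,[[.5103,.2144,z]])[0];u=int(u)
im=f["image"].astype(int).sum(2)[:,u-6:u+6].mean(1);v=np.arange(int(v0)-6,int(v0)+7);w=np.clip(im[v]-130,0,None);vc=(w*v).sum()/w.sum();print(v0,vc,w.round())
for zz in(z-.001,z,z+.001):print(onz(f,[(u,vc)],zz)[0])
# tip
uv=proj(f,[[.540,.2144,.028]])[0].astype(int);print(uv)
save("l.png",np.hstack([cv2.resize(f["image"][uv[1]-25:uv[1]+25,uv[0]-25:uv[0]+25],(400,400),interpolation=cv2.INTER_CUBIC),cv2.resize(f["image"][270:310,u-20:u+20],(400,400),interpolation=cv2.INTER_CUBIC)]))
E
```

```text
[0.51000207 0.21364864 0.06425386] [-0.58200925 -1.05101059 -1.55006815]
282.53972241352136 283.3446131597976 [  0.   0.   0.   0.   0.  30. 121. 156. 158. 111.   0.   0.   0.]
[0.51015255 0.21314314 0.07625386]
[0.51014335 0.21394179 0.07725386]
[0.51013416 0.21474044 0.07825386]
[296 231]
```

View pics/l.png

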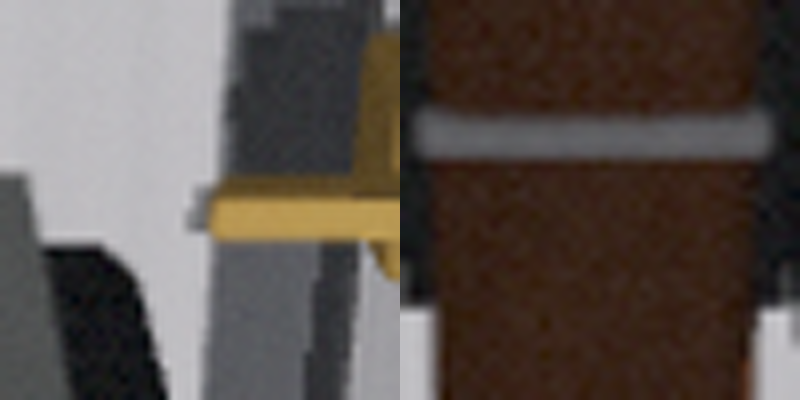

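Here the pointer's top face spans rows 195–241 of the left crop, with its +y side face dark above it. I'll re-triangulate with the top-face centre.

```bash
python3 - <<'E'
from h import *
f=load("w8");uv=proj(f,[[.540,.2144,.028]])[0].astype(int)
p=(uv[0]-25+210.5/8-.5, uv[1]-25+218.5/8-.5);print(p)
for z in(.028,.030,.031): print(onz(f,[p],z)[0], onz(load("w2"),[(276.3,137.9)],z)[0],onz(load("w1"),[(309.2,194.9)],z)[0])
g=load("w7");q=lambda x,y:[210+(x+.5)/6.25-.5,180+(y+.5)/6.25-.5]
print(tri([load("w1"),load("w2"),g,f],[(309.2,194.9),(276.3,137.9),q(549,211),p]))
E
```

```text
(np.float64(296.8125), np.float64(232.8125))
[0.54004417 0.21368885 0.028     ] [0.5400751  0.21455571 0.028     ] [0.54039244 0.21393852 0.028     ]
[0.53964334 0.21477858 0.03      ] [0.53986988 0.21486386 0.03      ] [0.53970949 0.21451104 0.03      ]
[0.53944293 0.21532344 0.031     ] [0.53976727 0.21501793 0.031     ] [0.53936802 0.2147973  0.031     ]
[0.53983495 0.21465838 0.02961524]
```

Call:
jog_arm --plan "0 0 -0.005 0 0 0; 0 0 -0.005 0 0 0; 0 0 -0.005 0 0 0; 0.003 0 -0.005 0 0 0; 0.003 0 -0.005 0 0 0; 0.006 0 -0.005 0 0 0; 0.006 0 -0.005 0 0 0; 0.006 0 -0.005 0 0 0; 0.006 0 -0.005 0 0 0; 0.006 0 -0.005 0 0 0"

```text
t: 18.1
tool_pos: [0.5101, 0.2147, 0.0631]
eef_rot: [1.204, 1.211, -1.206]
ft_force: [0.5, -0.1, -2.2]
width: 0.18
```

```bash
cat > line.py <<'E'
from h import *
import sys
s=r.get_state();print(s["tool_pos"],s["ft_force"])
f=grab("wrist",sys.argv[1]);z=.076
u,v0=proj(f,[[.5103,.2147,z]])[0];u=int(u)
im=f["image"].astype(int).sum(2)[:,u-6:u+6].mean(1);v=np.arange(int(v0)-6,int(v0)+7);w=np.clip(im[v]-130,0,None);vc=(w*v).sum()/w.sum();print(v0,vc,w.round())
for zz in(z,z+.001):print(onz(f,[(u,vc)],zz)[0])
E
python3 line.py w9
```

```text
[0.51005979 0.21468572 0.06311182] [ 0.45425605 -0.08399241 -2.15937828]
283.65595773840863 283.3446623093682 [  0.   0.   0.   0.  28. 121. 158. 158. 108.   0.   0.   0.   0.]
[0.51017388 0.21487685 0.076     ]
[0.51016457 0.21567545 0.077     ]
```

Call:
jog_arm --plan "0 0 0 0 0 0; 0.003 0 0 0 0 0; 0.003 0 0 0 0 0; 0.005 0 0 0 0 0; 0.005 0 0 0 0 0; 0.007 0 0 0 0 0; 0.007 0 0 0 0 0; 0.007 0 0 0 0 0; 0.007 0 0 0 0 0; 0.007 0 0 0 0 0"

```text
t: 19.4
tool_pos: [0.5101, 0.2147, 0.0629]
eef_rot: [1.204, 1.21, -1.205]
ft_force: [-2.3, -1.4, 9.4]
width: 0.179
```

```bash
python3 line.py w10
```

```text
[0.51009264 0.21469388 0.06293037] [-2.32673948 -1.43606631  9.38347827]
283.903098100114 283.3329474750398 [  0.   0.   0.   0.  30. 123. 157. 157. 109.   0.   0.   0.   0.]
[0.51020657 0.21502414 0.076     ]
[0.51019659 0.21582247 0.077     ]
```

Call:
jog_arm --plan "0 0 0 0 0 0; 0 0 0 0 0 0; 0 0 0 0 0 0; 0 0 0 0 0 0; 0 0 0 0 0 0; 0 0 0 0 0 0; 0 0 0 0 0 0; 0 0 0 0 0 0; 0 0 0 0 0 0; 0 0 0 0 0 0" --jaw 0.6

```text
t: 20.7
tool_pos: [0.5101, 0.2147, 0.063]
eef_rot: [1.204, 1.21, -1.205]
ft_force: [-0.8, 0.3, -0.2]
width: 0.397
```

```bash
python3 line.py w11
```

```text
[0.5101144  0.21468017 0.06296017] [-0.77679789  0.32570659 -0.24426406]
283.8894963195192 283.3568281938326 [  0.   0.   0.   0.  28. 118. 157. 156. 110.   0.   0.   0.   0.]
[0.51020857 0.21500285 0.076     ]
[0.51019857 0.2158013  0.077     ]
```

Released, and the line hasn't moved. Now I'll retract straight up.

Call:
jog_arm --plan "-0.05 0 0 0 0 0; -0.12 0 0 0 0 0; -0.2 0 0 0 0 0; -0.3 0 0 0 0 0; -0.4 0 0 0 0 0; -0.5 0 0 0 0 0; -0.6 0 0 0 0 0; -0.65 0 0 0 0 0; -0.65 0 0 0 0 0; -0.65 0 0 0 0 0"

```text
t: 22.0
tool_pos: [0.5095, 0.2147, 0.1924]
eef_rot: [1.203, 1.211, -1.206]
ft_force: [-0.6, 0.7, -0.3]
width: 0.402
```

```bash
python3 - <<'E'
from h import *
f=grab("wrist","w12");c=proj(f,[[.525,.2147,.05]])[0];u,v=np.clip(c-[50,37],0,[412,309]).astype(int);print(u,v)
save("m.png",cv2.resize(f["image"][v:v+75,u:u+100],(800,600),interpolation=cv2.INTER_CUBIC))
for P in([.5102,.2147,.076],[.5398,.2147,.0297]):print(((proj(f,[P])[0]-[u,v])*8).round())
t0,t1=load("top0")["image"],grab("top","t1")["image"]
print(r.get_state()["tool_pos"])
E
```

```text
214 144
[289. 368.]
[509. 253.]
[0.50946313 0.21472946 0.19205209]
```

View pics/m.png

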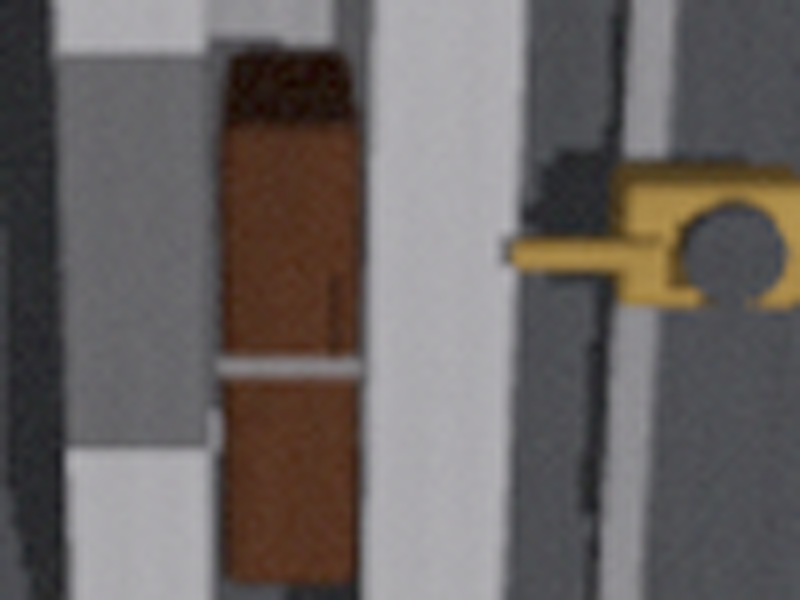

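The line is at row 368 (368 predicted for the tip's y) and the tip at row 254 (253 predicted), so they are level within about 0.3 mm. Before handing in, I'll compare the before and after top views for the tray.

```bash
python3 - <<'E'
from h import *
a,b=load("top0")["image"],load("t1")["image"]
d=(np.abs(a.astype(int)-b).max(2)>40)[140:240,280:350]
v,u=np.where(d);print(len(u), u.min()+280,u.max()+280,v.min()+140,v.max()+140)
for x,y in((311,163),(324,209)): print(np.abs(a.astype(int)-b).max(2)[y-8:y+8,x-8:x+8].mean())
r.sign_off()
E
```

```text
258 304 327 182 198
2.0078125
2.15234375
the job is handed in; nothing more can be done
```

The length stop is fitted: I lifted the lengthwise-bar shoe out of the middle pocket and fed its foot under the lips at the rail's open end. I slid it level with the pointer, lowered it onto the channel floor, let go and raised the arm clear. The job was handed in at about 22 s.

**Alignment:** after release, the steel line and the pointer tip agreed in y to about 0.3 mm. The camera calibration is only good to about 2 mm.

**Disturbance:** comparing top views before and after, the tray area changed only at the middle pocket, which is now empty, so the other two shoes stayed put. The pointer still projects where it was measured before insertion. I did not check the other bystanders one by one.

**Forces:** readings taken at the end of each move stayed under 10 N, the highest being 9.4 N when the foot was set on the floor.

**Disagreements:**
- The first gauge fit from the scene and top views differed from the wrist-camera fit by 1 to 2 mm and about 0.01 rad. I used the wrist fit.
- The held shoe's height came out about 2 mm lower by camera than by grasp geometry. Floor contact agreed with the geometry.

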